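# Unstack the coffee cups and set each one on its own saucer

## Task

Coffee is to be served for four: take the stack of cups on the hob apart and stand each cup upright, centred in the well of its own saucer - the largest cup on the largest saucer, and so on down to the smallest. Set the cups down gently, never drop or tip one, and leave the wooden-lidded canister beside the hob and the pepper mill where they are.

Things in the scene. Friction and masses are not known exactly. Their poses are not given: they have to be found in the camera images.
- cup_large: largest of four sand-coloured straight stoneware cups: 68 mm outside diameter, 66 mm high, wall 4 mm, set-back foot 60 mm across and 10 mm high, 220 g; ear handle (7 mm round) sticks out 24 mm along the cup's +x, between 15 and 58 mm up. Origin: centre of the foot's underside, z up. At the start bottom of the stack
- cup_medium: second largest of four sand-coloured straight stoneware cups: 60 mm outside diameter, 56 mm high, wall 4 mm, set-back foot 57 mm across and 10 mm high, 160 g; ear handle (7 mm round) sticks out 22 mm along the cup's +x, between 15 and 48 mm up. Origin: centre of the foot's underside, z up. At the start its foot stands 8 mm deep in the mouth of the largest cup, 1.5 mm play
- cup_small: second smallest of four sand-coloured straight stoneware cups: 52 mm outside diameter, 47 mm high, wall 4 mm, set-back foot 49 mm across and 10 mm high, 120 g; ear handle (7 mm round) sticks out 20 mm along the cup's +x, between 15 and 39 mm up. Origin: centre of the foot's underside, z up. At the start its foot stands 8 mm deep in the mouth of the second largest cup, 1.5 mm play
- cup_tiny: smallest of four sand-coloured straight stoneware cups: 45 mm outside diameter, 40 mm high, wall 4 mm, set-back foot 41 mm across and 10 mm high, 80 g; ear handle (7 mm round) sticks out 17 mm along the cup's +x, between 15 and 32 mm up. Origin: centre of the foot's underside, z up. At the start its foot stands 8 mm deep in the mouth of the second smallest cup, 1.5 mm play
- saucer_large: largest of four sand-coloured round saucers, 136 mm across, rim 12 mm high, for the largest cup. In its middle a flat round well 74 mm across, its floor 5 mm above the saucer's underside, inside a bead about 3 mm high. Origin: centre of the underside. Loose, about 260 g, lies flat on the black glass hob (z = 0)
- saucer_medium: second largest of four sand-coloured round saucers, 122 mm across, rim 12 mm high, for the second largest cup. In its middle a flat round well 71 mm across, its floor 5 mm above the saucer's underside, inside a bead about 3 mm high. Origin: centre of the underside. Loose, about 210 g, lies flat on the black glass hob (z = 0)
- saucer_small: second smallest of four sand-coloured round saucers, 108 mm across, rim 12 mm high, for the second smallest cup. In its middle a flat round well 63 mm across, its floor 5 mm above the saucer's underside, inside a bead about 3 mm high. Origin: centre of the underside. Loose, about 170 g, lies flat on the black glass hob (z = 0)
- saucer_tiny: smallest of four sand-coloured round saucers, 94 mm across, rim 12 mm high, for the smallest cup. In its middle a flat round well 55 mm across, its floor 5 mm above the saucer's underside, inside a bead about 3 mm high. Origin: centre of the underside. Loose, about 130 g, lies flat on the black glass hob (z = 0)
- canister: bystander: round white canister with a wooden lid and knob, 92 mm across, 120 mm high, on the worktop right of the hob (its top is 7 mm lower than the hob). Origin: centre of the underside
- pepper_mill: bystander: turned wooden pepper mill, 58 mm across, 170 mm high, at the back left of the hob. Origin: centre of the underside

How it is judged:
By the outcome, as a careful person would: the job done as asked, in the order asked, and still so for the second after the job is handed in, with the robot touching nothing.
It also fails if it takes over 120 s, if anything falls off the work surface, if the arm or the gripper's body presses on something with over 40 N, if the wrist force passes 120 N, or if a joint passes its speed limit or range.

## Robot

A 7-joint arm with a two-finger parallel gripper is mounted at the origin on a cart in front of the work surface, level with it; the furniture and walls round the work are solid. World frame = base frame: x ahead of the robot, y to its left, z up, the work surface at z = 0. Lengths are in m, angles in rad, forces in N, time in s.
With the tool pointing down it reaches from about 0.425 to 0.875 m from the base axis. Payload 8.4 kg.
Tool frame: the origin (TCP) lies between the finger pads; the fingertips stand arm.tips_ahead ahead of it and the grasp point (between the pads) lies 5 mm behind it (arm.tips_ahead is the distance from the TCP to the fingertips, in m); z points along the fingers, y is the line along which they close (so a half turn about z gives the same grasp; the last joint's range is limited). The gripper opens to 87 mm and grips with 3 to 60 N. Pads are 19 mm wide; open, the fingers measure 117 mm over their backs; the gripper's body (75 mm by 190 mm) begins 51 mm behind the grasp point.
Start: joints at [-1.265, 0.333, 0.04, 1.465, -0.013, 1.343, -0.059], TCP at [0.256, 0.597, 0.237] pointing down, gripper open.
Joint ranges: [-2.58, 2.58], [-0.38, 2.09], [-1.3, 1.39], [0.25, 2.4], [-1.5, 4.64], [0.08, 2.09], [-2.65, 2.65]. Speed limits (rad/s): [2.22, 2.22, 2.79, 2.79, 3.14, 3.14, 3.14].

## Interface

Orientations are given as a unit quaternion [w, x, y, z].
In Python, from cell import arm, eyes gives the robot as it stands.
- The arm moves only by the tool play_rows, never from a script. Its argument "series" is a list that holds one entry, the list of rows, each a list of 6 numbers: the shift along the tool's x, y, z in m, then the turn, a rotation vector about the tool's x, y, z in degrees. In form: [[[dx, dy, dz, wx, wy, wz], ...]]. A call has 1 to 12 rows; each row shifts and turns the commanded pose from where the row before left it, along the tool's axes as they then stand; what a row does not reach is not made up. A row lasts 1/12 s, in which the tool goes at most 41.7 mm and 7.16 degrees, less where a joint would pass 70% of its speed; a pose out of reach is approached as far as the arm can. A call with a gripper value outside its range is refused whole. "fingers" is the closure, from 0 (fully open) to 1 (shut), set as the call begins (left out, the last holds). The fingers move at their own pace and stop on an object; the grip force is fixed at half the most. Time passes only in rows, so rows that do not move let the fingers close. It gives the time, the measured TCP pose, the force, the opening and the grip force at its end, in the units of the state.
- arm.read_state(): the state, without advancing time (a new reading comes with each control period).
- eyes.get_image(name): name is "side" or "top"; returns a dict with "pixels" (420x560x3 uint8, blue, green, red), "z_map" (420x560 float32, m along the optical axis (not along the pixel's ray), 0 where there is no reading), "K" (3x3 intrinsics, pixels), "distortion" ([k1, k2, p1, p2, k3] as OpenCV has them; the pictures are not rectified), "R" (3x3) and "t" (3): a world point X has camera coordinates R X + t. Camera axes: x right, y down, z forward; pixel columns grow to the right and rows downward; lengths in m; the calibration is good to about 2 mm. A picture is of the moment at which its call begins.
- arm.hand_in(): hands the job in; it is judged then, once.
The state is a dict: "t": time; "joints": joint angles; "qd": joint speeds; "tau": joint torques, N m; "tcp_pos": TCP position; "ee_rot": TCP orientation; "wrist_force": force on the tool from outside, world axes, zero at the start; "wrist_torque": the same for the moment, N m; "opening": finger opening in m; "grasp_force": force on a finger pad.
Only numpy, scipy, OpenCV 4.12 (cv2) and the standard library are available. Lean on these libraries where they do the work, as an engineer would, in place of code of your own. Each camera call takes 0.05 s, during which the arm holds its last target. There are 200 camera calls.

## Working session

There is one attempt and no reset: what is moved stays moved. The work goes in short steps, Python scripts to look and compute and a tool call to move; the robot and the scene stay as the last step left them, time stands still between calls to the robot, and variables do not carry over. Pictures are saved under pics/ and viewed, at most 14 in all, crops included, and the job is handed in when it is done.

Besides the shell and the picture viewer there is one more tool, called after "Emit:" by a JSON object that holds its "method" and its "body". play_rows: Moves the arm, as the interface text tells. Its arguments: {"type":"object","properties":{"series":{"type":"array","items":{"type":"array","items":{"type":"array","items":{"type":"number"}}}},"fingers":{"type":"number"}},"required":["series"]}

```bash
mkdir -p pics; ls
python3 - <<'E'
from cell import arm, eyes
import cv2,numpy as np
print(arm.read_state(), arm.tips_ahead)
for n in ("side","top"):
    d=eyes.get_image(n); cv2.imwrite(f"pics/{n}0.png",d["pixels"]); np.savez(f"{n}0.npz",**d)
    print(n,d["K"],d["distortion"],d["R"],d["t"])
E
```

```text
pics
{'t': 0.0, 'joints': array([-1.26519281,  0.33389255,  0.03985347,  1.46625047, -0.01342645,
        1.3433213 , -0.05850543]), 'qd': array([-0.00209948,  0.00078589,  0.00099131,  0.00017316,  0.00092721,
       -0.00117509, -0.00054056]), 'tau': array([-8.62241632e-04, -6.56373382e+01,  1.33475348e+00, -4.03786969e+01,
       -5.97533653e-02,  4.49843681e-02,  2.04035059e-04]), 'tcp_pos': array([0.2558246 , 0.59705405, 0.23568102]), 'ee_rot': array([-1.23982673e-04,  2.01027065e-01,  9.79585358e-01, -7.93374180e-04]), 'wrist_force': array([0.243567  , 0.29403121, 0.49681235]), 'wrist_torque': array([-0.0067939 , -0.01159195,  0.05471776]), 'grasp_force': 0.0, 'opening': 0.08695715429146238} 0.014
side [[445.24333845   0.         276.71090454]
 [  0.         445.24333845 212.8759879 ]
 [  0.           0.           1.        ]] [0.01787576 0.         0.         0.         0.        ] [[-0.94942167 -0.31354699  0.01693472]
 [-0.21870701  0.62162119 -0.75216643]
 [ 0.22531254 -0.71782685 -0.65875555]] [0.55507171 0.18034885 1.22766067]
top [[382.55842205   0.         282.11034226]
 [  0.         382.55842205 208.2640506 ]
 [  0.           0.           1.        ]] [-0.0206695  0.         0.         0.         0.       ] [[-0.25727277 -0.96631048  0.00740131]
 [-0.92811235  0.2449554  -0.28036462]
 [ 0.26910628 -0.07899943 -0.95986504]] [0.18941291 0.54509854 0.98141315]
```

View pics/side0.png

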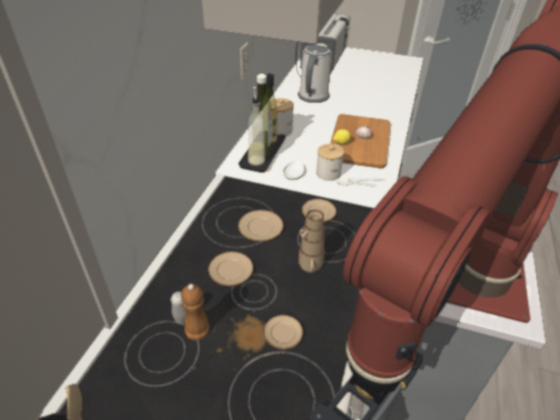

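View pics/top0.png

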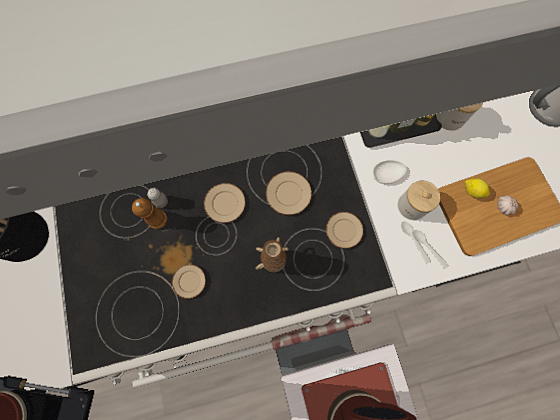

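The side view shows the stack at (312,240), with saucers at (261,225), (231,268), (319,211) and (284,332). The top view has the stack at (270,255) and saucers at (289,192), (224,202), (345,229) and (188,282). The mill is behind, and the canister is to the right at (419,200).

```bash
cat > h.py <<'E'
import numpy as np, cv2
from scipy.optimize import least_squares
def grab(n,save=None):
    from cell import eyes
    d=eyes.get_image(n)
    if save: np.savez(save,**d)
    return d
def cloud(d):
    z=d["z_map"]; h,w=z.shape
    uv=np.stack(np.meshgrid(np.arange(w),np.arange(h)),-1).reshape(-1,1,2).astype(np.float64)
    n=cv2.undistortPoints(uv,d["K"],d["distortion"]).reshape(h,w,2)
    P=np.concatenate([n*z[...,None],z[...,None]],-1)
    return (P-d["t"])@d["R"]
def proj(d,X):
    return cv2.projectPoints(np.atleast_2d(np.asarray(X,float)),cv2.Rodrigues(d["R"])[0],d["t"],d["K"],d["distortion"])[0].reshape(-1,2)
def ray(d,u,v):
    n=cv2.undistortPoints(np.array([[[u,v]]],float),d["K"],d["distortion"]).ravel()
    return -d["R"].T@d["t"], d["R"].T@np.array([n[0],n[1],1])
def atz(d,u,v,z):
    o,r=ray(d,u,v); return o+r*(z-o[2])/r[2]
def tri(da,pa,db,pb):
    (o1,r1),(o2,r2)=ray(da,*pa),ray(db,*pb)
    s=np.linalg.lstsq(np.c_[r1,-r2],o2-o1,rcond=None)[0]
    a,b=o1+s[0]*r1,o2+s[1]*r2
    return (a+b)/2,np.linalg.norm(a-b)
def sand(d):
    b,g,r=[d["pixels"][...,i].astype(int) for i in range(3)]
    return (r>110)&(r-b>30)
def saucer(d,u,v):
    "flood saucer mask at seed; outline (rim z=.012) -> circle"
    m=sand(d).astype(np.uint8); n,l=cv2.connectedComponents(m)
    k=(l==l[v,u]).astype(np.uint8)
    c=max(cv2.findContours(k,cv2.RETR_EXTERNAL,cv2.CHAIN_APPROX_NONE)[0],key=cv2.contourArea).reshape(-1,2)
    c=cv2.convexHull(c.astype(np.int32)).reshape(-1,2)
    P=np.array([atz(d,*p,0.012)[:2] for p in c])
    f=least_squares(lambda q:np.hypot(*(P-q[:2]).T)-q[2],[*P.mean(0),.06],loss="soft_l1",f_scale=.002).x
    C=cloud(d)[k>0]; C=C[C[:,2]>-.02]
    return f[:2],2*f[2],np.median(C[:,2]),k.sum()
E
python3 - <<'E'
from h import *
T=dict(np.load("top0.npz"));S=dict(np.load("side0.npz"))
for a,b in [((289,192),(261,225)),((224,202),(231,268)),((345,229),(319,211)),((188,282),(284,332))]:
    print([np.round(x,4) for x in saucer(T,*a)],[np.round(x,4) for x in saucer(S,*b)],np.round(tri(T,a,S,b)[0],3))
for n,d,(x,y,w,h) in (("top",T,(235,225,75,60)),("side",S,(275,195,75,90))):
    c=d["pixels"][y:y+h,x:x+w]; cv2.imwrite(f"pics/{n}1.png",cv2.resize(c,None,fx=600/h if n=="side" else 8,fy=600/h if n=="side" else 8,interpolation=cv2.INTER_CUBIC))
C=cloud(T)
for p in [(270,245),(272,248),(419,195),(140,207),(155,195)]: print(p,np.round(C[p[1],p[0]],3))
C=cloud(S)
for p in [(312,215),(330,150),(193,290),(180,297)]: print(p,np.round(C[p[1],p[0]],3))
E
```

```text
[array([0.6366, 0.0073]), np.float64(0.1345), np.float64(0.009), np.uint64(1525)] [array([0.636 , 0.0049]), np.float64(0.1369), np.float64(0.01), np.uint64(1091)] [0.636 0.005 0.011]
[array([0.6556, 0.1986]), np.float64(0.1201), np.float64(0.0085), np.uint64(1247)] [array([0.6544, 0.1964]), np.float64(0.1218), np.float64(0.0096), np.uint64(1177)] [0.653 0.199 0.014]
[array([ 0.4858, -0.1199]), np.float64(0.1061), np.float64(0.0082), np.uint64(1036)] [array([ 0.4299, -0.0241]), np.float64(0.2996), np.float64(0.0718), np.uint64(1441)] [ 0.486 -0.124  0.005]
[array([0.4913, 0.3497]), np.float64(0.1487), np.float64(0.0048), np.uint64(1405)] [array([0.487 , 0.3573]), np.float64(0.1483), np.float64(0.0041), np.uint64(1672)] [0.453 0.346 0.014]
(270, 245) [0.466 0.104 0.174]
(272, 248) [0.46  0.101 0.157]
(419, 195) [ 0.51  -0.329  0.097]
(140, 207) [0.647 0.399 0.161]
(155, 195) [0.699 0.374 0.089]
(312, 215) [0.462 0.091 0.173]
(330, 150) [ 0.506 -0.336  0.1  ]
(193, 290) [0.649 0.402 0.158]
(180, 297) [0.7   0.383 0.089]
```

View pics/top1.png

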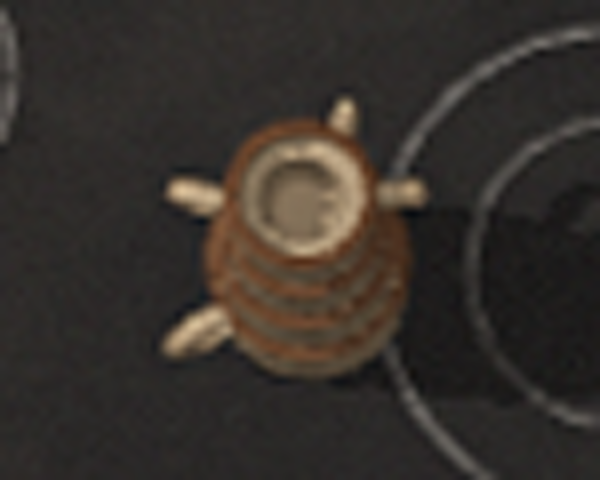

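View pics/side1.png

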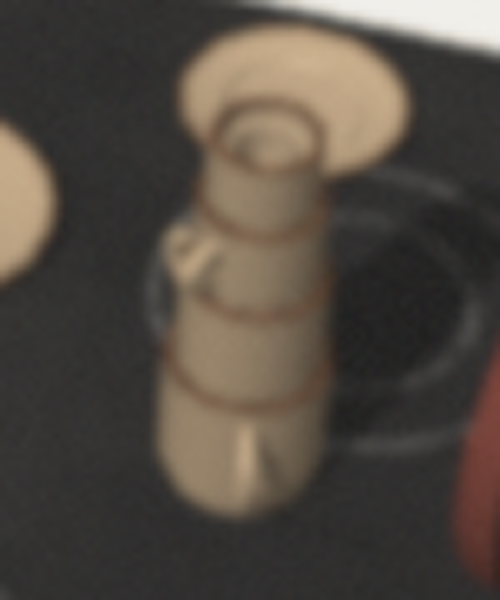

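The enlarged top view shows the tiny rim's centre at about (273,249). Handle tips are at (278,238), (257,249), (288,249) and (256,268). In the side view the rim's centre is at about (315.5,215.4), the small cup's handle is on the left and the large cup's handle faces the camera.

Run:
```python
import h; from h import *
T=dict(np.load("top0.npz"));S=dict(np.load("side0.npz"))
p,e=tri(T,(273,249.25),S,(315.5,215.4)); print("tinyrim",p,e, "T@.185",atz(T,273,249.25,.185),"S",atz(S,315.5,215.4,.185))
# bottoms: silhouette of large cup
c=p[:2]
for n,uv in dict(A=(278.2,237.2),B=(256.0,248.7),C=(288.3,249),D=(255.6,268.7)).items():
    for cup,z,r in (("tiny",.168,.0395),("small",.133,.046),("med",.090,.052),("large",.036,.058)):
        q=atz(T,*uv,z)[:2]-c; print(n,cup,r,round(np.hypot(*q),4),round(np.degrees(np.arctan2(q[1],q[0]))))
for thr in (150,165,180):
    h.sand=lambda d:(d["pixels"][...,2].astype(int)>thr)&(d["pixels"][...,2].astype(int)-d["pixels"][...,0]>30)
    for nm,d,uv in (("T",T,(188,275)),("S",S,(284,325)),("T",T,(345,229))):
        try: print(thr,nm,[np.round(x,4) for x in saucer(d,*uv)])
        except Exception as ex: print(ex)
for d,uv in ((T,(188,282)),(S,(284,332))): print(d["pixels"][uv[1]-20:uv[1]+21:5,uv[0],2])
```

```text
tinyrim [0.45142335 0.09966553 0.18265576] 0.0016027575190391654 T@.185 [0.45182064 0.09975789 0.185     ] S [0.45010387 0.10242347 0.185     ]
A tiny 0.0395 0.0356 -35
A small 0.046 0.0426 -31
A med 0.052 0.0514 -28
A large 0.058 0.0625 -26
B tiny 0.0395 0.0423 69
B small 0.046 0.0455 61
B med 0.052 0.0505 53
B large 0.058 0.0577 45
C tiny 0.0395 0.0372 -99
C small 0.046 0.0392 -90
C med 0.052 0.0428 -80
C large 0.058 0.0488 -70
D tiny 0.0395 0.0609 121
D small 0.046 0.0593 117
D med 0.052 0.0579 111
D large 0.058 0.0571 103
150 T [array([0.4564, 0.3446]), np.float64(0.0887), np.float64(0.008), np.uint64(776)]
150 S [array([0.4558, 0.3422]), np.float64(0.0879), np.float64(0.0074), np.uint64(908)]
150 T [array([ 0.4857, -0.1204]), np.float64(0.103), np.float64(0.0079), np.uint64(940)]
165 T [array([0.4559, 0.3447]), np.float64(0.0873), np.float64(0.0077), np.uint64(711)]
165 S [array([0.4555, 0.3409]), np.float64(0.0842), np.float64(0.0067), np.uint64(785)]
165 T [array([ 0.4855, -0.121 ]), np.float64(0.1015), np.float64(0.0078), np.uint64(861)]
180 T [array([ 0.8687, -0.0351]), np.float64(2.2285), np.float64(0.0395), np.uint64(231775)]
180 S [array([0.4545, 0.3368]), np.float64(0.076), np.float64(0.006), np.uint64(583)]
180 T [array([ 0.8687, -0.0351]), np.float64(2.2285), np.float64(0.0395), np.uint64(231775)]
[ 99 179 181 178 179 178 160 171  43]
[ 49 195 202 188 188 187 171 151  83]
```

```bash
cat >> h.py <<'E'
def band(d,c,z0,z1,R,rad=.045):
    "circle fit with fixed radius to outside-wall points between z0,z1 near c"
    P=cloud(d).reshape(-1,3); k=(np.hypot(*(P[:,:2]-c).T)<rad)&(P[:,2]>z0)&(P[:,2]<z1); P=P[k]
    f=least_squares(lambda q:np.hypot(*(P[:,:2]-q).T)-R,c,loss="soft_l1",f_scale=.001)
    return np.round(f.x,4),k.sum(),round(float(np.median(np.abs(f.fun)))*1e3,2)
E
python3 - <<'E'
from h import *
T=dict(np.load("top0.npz"));S=dict(np.load("side0.npz"))
c=np.array([.451,.101])
for z0,z1,R in ((.01,.058,.034),(.07,.107,.03),(.116,.147,.026),(.155,.18,.0225)):
    print(z0,band(T,c,z0,z1,R,R+.004),band(S,c,z0,z1,R,R+.004))
for d in (T,S):
    P=cloud(d).reshape(-1,3);k=(np.hypot(*(P[:,:2]-c).T)<.03)&(P[:,2]>.178)&(P[:,2]<.192);Q=P[k];print(k.sum(),Q[:,2].max(),np.ptp(Q,0),(Q.max(0)+Q.min(0))/2)
    Q=P[(P[:,2]>.3)&(P[:,0]>.2)&(P[:,2]<1.2)]; print("high",np.percentile(Q,[0,5,50,95,100],axis=0) if len(Q) else 0)
E
```

```text
0.01 (array([0.4524, 0.1008]), np.int64(53), 0.27) (array([0.4533, 0.0988]), np.int64(252), 0.76)
0.07 (array([0.4524, 0.1006]), np.int64(42), 0.16) (array([0.4531, 0.099 ]), np.int64(216), 0.81)
0.116 (array([0.4523, 0.1011]), np.int64(45), 0.43) (array([0.4532, 0.0994]), np.int64(149), 0.84)
0.155 (array([0.4398, 0.0972]), np.int64(204), 5.66) (array([0.453 , 0.1015]), np.int64(208), 2.75)
132 0.18877723267331278 [0.04492217 0.04487838 0.01069266] [0.45252152 0.10039974 0.1834309 ]
high [[ 0.21135988 -0.09629359  0.30002226]
 [ 0.38632155 -0.02750869  0.87411671]
 [ 0.39139501  0.12974587  0.93654942]
 [ 0.45196353  0.24041962  0.94517566]
 [ 0.479804    0.66260351  1.09344862]]
137 0.18803774588207206 [0.04458918 0.04694954 0.00991652] [0.45315035 0.10036976 0.18307949]
high [[ 0.20000232 -0.72362137  0.30003633]
 [ 0.22088115 -0.22984753  0.34104601]
 [ 0.55997803  0.59842676  0.59266022]
 [ 0.89032747  0.80584057  0.75748977]
 [ 0.89357768  0.94318019  0.93498065]]
```

Emit:
{"method": "play_rows", "body": {"series": [[[0,0,0,0,0,6.68],[0,0,0,0,0,6.68],[0,0,0,0,0,6.68],[0,0,0,0,0,6.68],[0,0,0,0,0,6.68],[0,0,0,0,0,6.68],[0,0,0,0,0,6.68],[0,0,0,0,0,6.68],[0,0,0,0,0,6.68],[0,0,0,0,0,6.68],[-0.01,0.004,-0.005,0,0,0],[-0.02,0.008,-0.005,0,0,0]]], "fingers": 0}}

```text
t: 1.1
tcp_pos: [0.2662, 0.568, 0.2456]
ee_rot: [0.0, 0.705, 0.71, -0.001]
wrist_force: [-0.2, -0.6, -0.1]
opening: 0.0869
grasp_force: 0.0
```

Emit:
{"method": "play_rows", "body": {"series": [[[-0.03,0.012,0,0,0,0],[-0.03,0.012,0,0,0,0],[-0.03,0.012,0,0,0,0],[-0.03,0.012,0,0,0,0],[-0.03,0.012,0,0,0,0],[-0.03,0.012,0,0,0,0],[-0.03,0.012,0,0,0,0],[-0.03,0.012,0,0,0,0],[-0.03,0.012,0,0,0,0],[-0.03,0.012,0,0,0,0],[-0.03,0.012,0,0,0,0],[-0.03,0.012,0,0,0,0]]]}}

```text
t: 2.1
tcp_pos: [0.4121, 0.205, 0.2467]
ee_rot: [-0.0, 0.706, 0.709, 0.0]
wrist_force: [0.8, 0.4, -0.4]
opening: 0.0866
grasp_force: 0.0
```

Emit:
{"method": "play_rows", "body": {"series": [[[-0.03,0.012,0,0,0,0],[-0.03,0.012,0,0,0,0],[-0.02,0.01,0,0,0,0],[-0.01,0,0,0,0,0],[0,0,0,0,0,0],[0,0,0,0,0,0],[0,0,0,0,0,0],[0,0,0,0,0,0]]]}}

```text
t: 2.77
tcp_pos: [0.4455, 0.1189, 0.2465]
ee_rot: [-0.0, 0.706, 0.708, -0.0]
wrist_force: [-0.1, -0.5, 1.3]
opening: 0.0866
grasp_force: 0.0
```

Emit:
{"method": "play_rows", "body": {"series": [[[-0.01,0.004,0,0,0,0],[-0.009,0.0033,0,0,0,0],[0,0,0.01,0,0,0],[0,0,0.015,0,0,0],[0,0,0.011,0,0,0],[0,0,0,0,0,0],[0,0,0,0,0,0],[0,0,0,0,0,0]]]}}

```text
t: 3.43
tcp_pos: [0.4535, 0.0985, 0.2108]
ee_rot: [0.0, 0.707, 0.707, -0.0]
wrist_force: [0.1, 0.7, 0.1]
opening: 0.0867
grasp_force: 0.0
```

Run:
```python
from h import *
out=[]
for n,(x,y) in (("top",(230,210)),("side",(265,160))):
    d=grab(n,n+"1.npz"); c=d["pixels"][y:y+80,x:x+80]; out.append(cv2.resize(c,(400,400),interpolation=cv2.INTER_CUBIC))
cv2.imwrite("pics/a.png",np.hstack(out))
```

```text
(no output)
```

View pics/a.png

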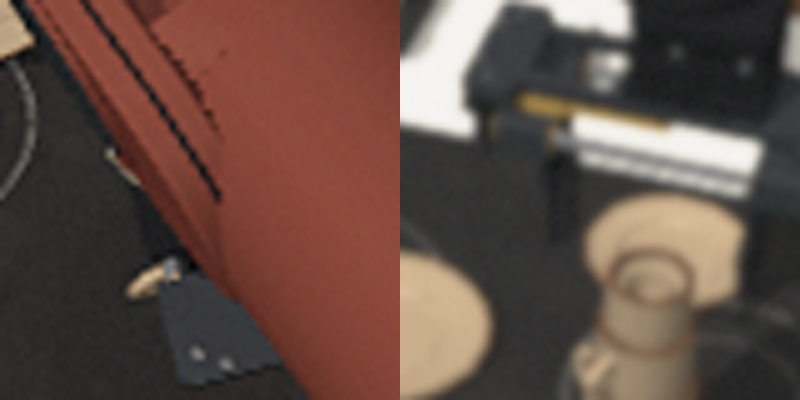

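The top view is blocked by the arm. The side view shows the fingers (565,240) and (750,250) straddling the tiny rim, which is centred at about (650,275) in the crop. I'm going down now.

Emit:
{"method": "play_rows", "body": {"series": [[[0.0013,-0.0006,0.004,0,0,0],[0,0,0.009,0,0,0],[0,0,0.01,0,0,0],[0,0,0.009,0,0,0],[0,0,0.006,0,0,0],[0,0,0,0,0,0],[0,0,0,0,0,0],[0,0,0,0,0,0]]]}}

```text
t: 4.2
tcp_pos: [0.4529, 0.0997, 0.1727]
ee_rot: [0.0, 0.707, 0.707, 0.0]
wrist_force: [-0.5, -0.0, 0.5]
opening: 0.0869
grasp_force: 0.0
```

Emit:
{"method": "play_rows", "body": {"series": [[[0,0,0,0,0,0],[0,0,0,0,0,0],[0,0,0,0,0,0],[0,0,0,0,0,0],[0,0,0,0,0,0],[0,0,0,0,0,0]]], "fingers": 0.35}}

```text
t: 4.7
tcp_pos: [0.4528, 0.0998, 0.1726]
ee_rot: [0.0, 0.707, 0.707, 0.0]
wrist_force: [1.2, 1.0, -0.1]
opening: 0.0588
grasp_force: 0.0
```

Emit:
{"method": "play_rows", "body": {"series": [[[0,0,0,0,0,0],[0,0,0,0,0,0],[0,0,0,0,0,0],[0,0,0,0,0,0],[0,0,0,0,0,0],[0,0,0,0,0,0]]], "fingers": 0.46}}

```text
t: 5.2
tcp_pos: [0.4527, 0.0998, 0.1726]
ee_rot: [0.0, 0.707, 0.707, -0.0]
wrist_force: [0.8, -0.3, -0.3]
opening: 0.0471
grasp_force: 0.1
```

Emit:
{"method": "play_rows", "body": {"series": [[[0,0,0,0,0,0],[0,0,0,0,0,0],[0,0,0,0,0,0],[0,0,0,0,0,0],[0,0,0,0,0,0],[0,0,0,0,0,0]]], "fingers": 0.8}}

```text
t: 5.7
tcp_pos: [0.4528, 0.0998, 0.1726]
ee_rot: [0.0, 0.707, 0.707, 0.0]
wrist_force: [1.3, 0.3, 0.3]
opening: 0.0444
grasp_force: 30.0
```

Emit:
{"method": "play_rows", "body": {"series": [[[0,0,-0.003,0,0,0],[0,0,-0.004,0,0,0],[0,0,-0.006,0,0,0],[0,0,-0.008,0,0,0],[0,0,-0.01,0,0,0],[0,0,-0.01,0,0,0],[0,0,-0.006,0,0,0],[0.006,0,0,0,0,0],[0.012,0,0,0,0,0],[0.018,0,0,0,0,0],[0.02,0,0,0,0,0],[0.02,0,0,0,0,0]]]}}

```text
t: 6.7
tcp_pos: [0.4521, 0.1777, 0.219]
ee_rot: [-0.0, 0.707, 0.707, -0.0]
wrist_force: [0.4, 0.3, 0.0]
opening: 0.0444
grasp_force: 30.0
```

Emit:
{"method": "play_rows", "body": {"series": [[[0.02,0,0,0,0,0],[0.02,0.001,0,0,0,0],[0.02,0.001,0,0,0,0],[0.02,0.001,0,0,0,0],[0.02,0,0,0,0,0],[0.02,0,0,0,0,0],[0.02,0,0,0,0,0],[0.015,0,0,0,0,0],[0.009,0,0,0,0,0],[0.004,0,0,0,0,0],[0,0,0,0,0,0],[0,0,0,0,0,0]]]}}

```text
t: 7.7
tcp_pos: [0.456, 0.3429, 0.2195]
ee_rot: [0.0, 0.707, 0.707, -0.0]
wrist_force: [0.7, -0.7, -1.4]
opening: 0.0445
grasp_force: 30.0
```

Emit:
{"method": "play_rows", "body": {"series": [[[0,0,0.008,0,0,0],[0,0,0.015,0,0,0],[0,0,0.02,0,0,0],[0,0,0.02,0,0,0],[0,0,0.02,0,0,0],[0,0,0.02,0,0,0],[0,0,0.02,0,0,0],[0,0,0.012,0,0,0],[0,0,0.006,0,0,0],[0,0,0,0,0,0],[0,0,0,0,0,0],[0,0,0,0,0,0]]]}}

```text
t: 8.7
tcp_pos: [0.4564, 0.3441, 0.0797]
ee_rot: [0.0, 0.707, 0.707, 0.001]
wrist_force: [0.2, 0.1, -1.2]
opening: 0.0446
grasp_force: 30.0
```

Run:
```python
from h import *
out=[]
for n,(x,y) in (("top",(145,235)),("side",(230,270))):
    d=grab(n,n+"2.npz"); c=d["pixels"][y:y+90,x:x+90]; out.append(cv2.resize(c,(400,400),interpolation=cv2.INTER_CUBIC))
cv2.imwrite("pics/b.png",np.hstack(out))
```

```text
(no output)
```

View pics/b.png

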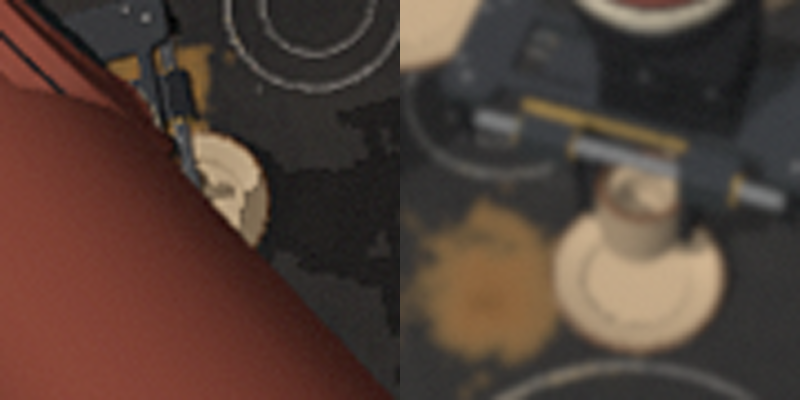

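The side view shows the cup held upright at about (635,205) above the tiny saucer at (640,280) in the crop. The top view is blocked. I'll use the held cup to calibrate the side camera's bias.

Run:
```python
from h import *
S=dict(np.load("side2.npz"));S0=dict(np.load("side0.npz"));T0=dict(np.load("top0.npz"))
for r in (.027,.035): print(band(S,np.array([.456,.344]),.058,.085,.0225,r))
P=cloud(S).reshape(-1,3);k=(np.hypot(*(P[:,:2]-[.456,.344]).T)<.03)&(P[:,2]>.086)&(P[:,2]<.1)
print(P[k].max(0),P[k].min(0))
# saucer in both: depth points 0.005<z, radius outline
for d in (S0,T0):
    P=cloud(d).reshape(-1,3)
    for n,c,D in (("L",(.6363,.0061),.136),("M",(.655,.1975),.122),("S",(.4855,-.121),.108),("T",(.456,.3433),.094)):
        k=(np.hypot(*(P[:,:2]-c).T)<D/2+.012)&(P[:,2]>.0065)&(P[:,2]<.02); Q=P[k]
        # rim annulus: extents by support function, fit circle with known radius
        h_=cv2.convexHull(Q[:,:2].astype(np.float32)).reshape(-1,2)
        f=least_squares(lambda q:np.hypot(*(h_-q[:2]).T)-q[2],[*c,D/2],loss="soft_l1",f_scale=.001).x
        print(n,np.round(f[:2],4),round(2*f[2],4),D,k.sum())
```

```text
(array([0.4536, 0.3461]), np.int64(240), 3.76)
(array([0.4522, 0.3463]), np.int64(273), 4.59)
[0.48395752 0.36756805 0.09939665] [0.42809445 0.32155006 0.08603596]
L [0.6362 0.006 ] 0.1367 0.136 853
M [0.6544 0.1973] 0.1221 0.122 902
S [ 0.4852 -0.1224] 0.1083 0.108 341
T [0.4562 0.344 ] 0.0946 0.094 667
L [0.6357 0.0066] 0.1358 0.136 1114
M [0.654  0.1982] 0.1215 0.122 898
S [ 0.4849 -0.1211] 0.1084 0.108 715
T [0.4553 0.3451] 0.0939 0.094 619
```

Emit:
{"method": "play_rows", "body": {"series": [[[0.0004,-0.0006,0.005,0,0,0],[0,0,0.01,0,0,0],[0,0,0.01,0,0,0],[0,0,0.009,0,0,0],[0,0,0.005,0,0,0],[0,0,0.003,0,0,0],[0,0,0.001,0,0,0],[0,0,0.001,0,0,0],[0,0,0,0,0,0],[0,0,0,0,0,0],[0,0,0,0,0,0]]]}}

```text
t: 9.72
tcp_pos: [0.4553, 0.3443, 0.0349]
ee_rot: [-0.0, 0.707, 0.707, 0.0]
wrist_force: [-0.3, -0.0, -0.2]
opening: 0.0441
grasp_force: 30.0
```

Emit:
{"method": "play_rows", "body": {"series": [[[0,0,0.001,0,0,0],[0,0,0.001,0,0,0],[0,0,0,0,0,0],[0,0,0,0,0,0]]]}}

```text
t: 10.05
tcp_pos: [0.4552, 0.3442, 0.0326]
ee_rot: [0.0, 0.707, 0.707, 0.0]
wrist_force: [0.2, 0.2, 0.3]
opening: 0.0446
grasp_force: 30.0
```

Emit:
{"method": "play_rows", "body": {"series": [[[0,0,0.0005,0,0,0],[0,0,0.0005,0,0,0],[0,0,0,0,0,0],[0,0,0,0,0,0]]]}}

```text
t: 10.38
tcp_pos: [0.4553, 0.3443, 0.0326]
ee_rot: [-0.0, 0.707, 0.707, 0.0]
wrist_force: [-3.6, -2.3, 11.2]
opening: 0.0446
grasp_force: 30.0
```

Emit:
{"method": "play_rows", "body": {"series": [[[0,0,-0.0006,0,0,0],[0,0,0,0,0,0]]]}}

```text
t: 10.55
tcp_pos: [0.4552, 0.3443, 0.0326]
ee_rot: [-0.0, 0.707, 0.707, 0.0]
wrist_force: [-1.3, -0.6, 6.4]
opening: 0.0445
grasp_force: 30.0
```

Emit:
{"method": "play_rows", "body": {"series": [[[0,0,0,0,0,0],[0,0,0,0,0,0],[0,0,0,0,0,0],[0,0,0,0,0,0],[0,0,0,0,0,0],[0,0,0,0,0,0],[0,0,0,0,0,0]]], "fingers": 0.15}}

```text
t: 11.13
tcp_pos: [0.4551, 0.3441, 0.0321]
ee_rot: [0.0, 0.707, 0.707, -0.0]
wrist_force: [0.4, 1.1, 0.7]
opening: 0.0727
grasp_force: 0.0
```

Emit:
{"method": "play_rows", "body": {"series": [[[0,0,-0.005,0,0,0],[0,0,-0.015,0,0,0],[0,0,-0.02,0,0,0],[0,0,-0.025,0,0,0],[0,0,-0.025,0,0,0],[0,0,-0.025,0,0,0],[0,0,-0.025,0,0,0],[0,0,-0.02,0,0,0],[0,0,-0.01,0,0,0],[-0.01,0,0,0,0,0],[-0.02,0,0,0,0,0],[-0.025,0,0,0,0,0]]], "fingers": 0}}

```text
t: 12.13
tcp_pos: [0.4542, 0.2888, 0.2007]
ee_rot: [0.0, 0.706, 0.708, -0.001]
wrist_force: [-0.3, -0.0, 0.5]
opening: 0.0873
grasp_force: 0.0
```

Run:
```python
from h import *
S=grab("side","side3.npz"); c=np.array([.4528,.1])
for z0,z1,R in ((.01,.058,.034),(.07,.107,.03),(.116,.147,.026)): print(z0,band(S,c,z0,z1,R,R+.004))
P=cloud(S).reshape(-1,3)
for c,z0,z1 in (((.4528,.1),.147,.16),((.455,.344),.038,.05)):
    Q=P[(np.hypot(*(P[:,:2]-c).T)<.03)&(P[:,2]>z0)&(P[:,2]<z1)];print(len(Q),np.ptp(Q,0),(Q.max(0)+Q.min(0))/2,Q[:,2].max())
cv2.imwrite("pics/c.png",S["pixels"])
```

```text
0.01 (array([0.4529, 0.0986]), np.int64(149), 0.81)
0.07 (array([0.4528, 0.0987]), np.int64(78), 0.77)
0.116 (array([0.456 , 0.1016]), np.int64(1), 0.0)
11 [0.00737797 0.01996374 0.00775392] [0.43094937 0.09445212 0.15200824] 0.15588519548936336
160 [0.04459154 0.05268452 0.01137543] [0.45442191 0.34258873 0.0437732 ] 0.04946092013069709
```

View pics/c.png

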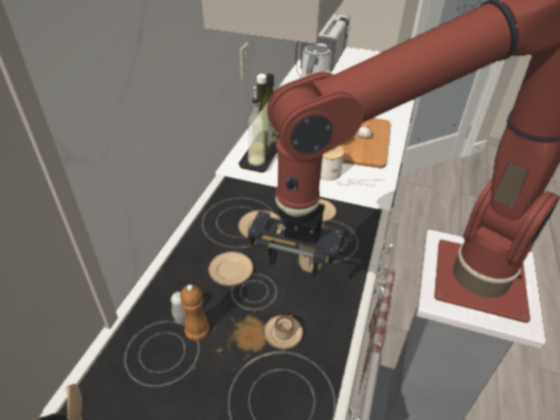

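The tiny cup stands upright in its saucer at (284,328), and the stack hasn't shifted. Next is the small cup.

Emit:
{"method": "play_rows", "body": {"series": [[[-0.025,0,0,0,0,0],[-0.025,-0.001,0,0,0,0],[-0.025,-0.001,0,0,0,0],[-0.025,0,0,0,0,0],[-0.025,0,0,0,0,0],[-0.025,0,0,0,0,0],[-0.018,0,0,0,0,0],[-0.012,0,0,0,0,0],[-0.009,0,0,0,0,7],[0,0,0,0,0,7],[0,0,0,0,0,7],[0,0,0,0,0,7]]]}}

```text
t: 13.18
tcp_pos: [0.4525, 0.0999, 0.2012]
ee_rot: [-0.0, 0.859, 0.512, -0.001]
wrist_force: [0.0, -0.4, 0.4]
opening: 0.087
grasp_force: 0.0
```

Emit:
{"method": "play_rows", "body": {"series": [[[0,0,0.01,0,0,0],[0,0,0.015,0,0,0],[0,0,0,0,0,0],[0,0,0,0,0,0],[0,0,0,0,0,0],[0,0,0,0,0,0]]]}}

```text
t: 13.68
tcp_pos: [0.4534, 0.1003, 0.1775]
ee_rot: [0.0, 0.857, 0.516, 0.0]
wrist_force: [-1.0, -0.2, 0.0]
opening: 0.0875
grasp_force: 0.0
```

Emit:
{"method": "play_rows", "body": {"series": [[[-0.0005,-0.0004,0.005,0,0,0],[0,0,0.01,0,0,0],[0,0,0.01,0,0,0],[0,0,0.009,0,0,0],[0,0,0.0045,0,0,0],[0,0,0,0,0,0],[0,0,0,0,0,0],[0,0,0,0,0,0]]], "fingers": 0.2}}

```text
t: 14.35
tcp_pos: [0.4528, 0.0999, 0.1389]
ee_rot: [0.0, 0.857, 0.515, 0.0]
wrist_force: [-0.0, 0.4, -0.0]
opening: 0.0699
grasp_force: 0.0
```

Emit:
{"method": "play_rows", "body": {"series": [[[0,0,0,0,0,0],[0,0,0,0,0,0],[0,0,0,0,0,0],[0,0,0,0,0,0],[0,0,0,0,0,0],[0,0,0,0,0,0]]], "fingers": 0.38}}

```text
t: 14.85
tcp_pos: [0.4526, 0.0999, 0.1387]
ee_rot: [-0.0, 0.857, 0.515, 0.0]
wrist_force: [0.0, -0.5, 0.8]
opening: 0.0541
grasp_force: 0.0
```

Emit:
{"method": "play_rows", "body": {"series": [[[0,0,0,0,0,0],[0,0,0,0,0,0],[0,0,0,0,0,0],[0,0,0,0,0,0],[0,0,0,0,0,0],[0,0,0,0,0,0]]], "fingers": 0.7}}

```text
t: 15.35
tcp_pos: [0.4526, 0.0999, 0.1387]
ee_rot: [0.0, 0.857, 0.515, 0.0]
wrist_force: [0.3, -1.2, 0.9]
opening: 0.0513
grasp_force: 30.0
```

Emit:
{"method": "play_rows", "body": {"series": [[[0,0,-0.003,0,0,0],[0,0,-0.004,0,0,0],[0,0,-0.006,0,0,0],[0,0,-0.008,0,0,0],[0,0,-0.01,0,0,0],[0,0,-0.01,0,0,0],[0,0,-0.004,0,0,0],[0,0,0,0,0,0]]]}}

```text
t: 16.02
tcp_pos: [0.4533, 0.1002, 0.1852]
ee_rot: [-0.0, 0.857, 0.515, 0.001]
wrist_force: [0.4, -1.1, -1.4]
opening: 0.0514
grasp_force: 30.0
```

Emit:
{"method": "play_rows", "body": {"series": [[[-0.006,0.0044,0,0,0,0],[-0.012,0.0088,0,0,0,0],[-0.018,0.0132,0,0,0,0],[-0.018,0.0132,0,0,0,0],[-0.018,0.0132,0,0,0,0],[-0.018,0.0132,0,0,0,0],[-0.018,0.0132,0,0,0,0],[-0.018,0.0132,0,0,0,0],[-0.018,0.0132,0,0,0,0],[-0.018,0.0132,0,0,0,0],[-0.012,0.0088,0,0,0,0],[-0.006,0.0044,0,0,0,0]]]}}

```text
t: 17.02
tcp_pos: [0.4841, -0.1238, 0.1833]
ee_rot: [0.0, 0.858, 0.514, -0.0]
wrist_force: [0.1, -0.3, -0.7]
opening: 0.0515
grasp_force: 30.0
```

Emit:
{"method": "play_rows", "body": {"series": [[[0,0,0,0,0,0],[0,0,0,0,0,0],[0,0,0.008,0,0,0],[0,0,0.015,0,0,0],[0,0,0.02,0,0,0],[0,0,0.02,0,0,0],[0,0,0.015,0,0,0],[0,0,0.012,0,0,0],[0,0,0.006,0,0,0],[0,0,0,0,0,0],[0,0,0,0,0,0],[0,0,0,0,0,0]]]}}

```text
t: 18.02
tcp_pos: [0.4852, -0.121, 0.0884]
ee_rot: [0.0, 0.857, 0.515, 0.001]
wrist_force: [-0.4, 0.4, -1.2]
opening: 0.0512
grasp_force: 30.0
```

Emit:
{"method": "play_rows", "body": {"series": [[[-0.0003,0,0.006,0,0,0],[0,0,0.01,0,0,0],[0,0,0.012,0,0,0],[0,0,0.01,0,0,0],[0,0,0.006,0,0,0],[0,0,0.003,0,0,0],[0,0,0.0015,0,0,0],[0,0,0,0,0,0],[0,0,0,0,0,0],[0,0,0,0,0,0]]]}}

```text
t: 18.85
tcp_pos: [0.4848, -0.1213, 0.0395]
ee_rot: [0.0, 0.857, 0.515, 0.0]
wrist_force: [0.3, 0.9, -0.8]
opening: 0.051
grasp_force: 30.0
```

Emit:
{"method": "play_rows", "body": {"series": [[[0,0,0.001,0,0,0],[0,0,0.001,0,0,0],[0,0,0,0,0,0],[0,0,0,0,0,0]]]}}

```text
t: 19.18
tcp_pos: [0.4848, -0.1212, 0.0377]
ee_rot: [-0.0, 0.857, 0.515, 0.0]
wrist_force: [-2.2, 0.4, 6.3]
opening: 0.0511
grasp_force: 30.0
```

Emit:
{"method": "play_rows", "body": {"series": [[[0,0,-0.0002,0,0,0],[0,0,0,0,0,0],[0,0,0,0,0,0],[0,0,0,0,0,0],[0,0,0,0,0,0],[0,0,0,0,0,0],[0,0,0,0,0,0]]], "fingers": 0.12}}

```text
t: 19.77
tcp_pos: [0.4845, -0.1213, 0.0373]
ee_rot: [0.0, 0.857, 0.515, -0.0]
wrist_force: [-0.2, -0.2, -0.7]
opening: 0.0758
grasp_force: 0.0
```

Emit:
{"method": "play_rows", "body": {"series": [[[0,0,-0.005,0,0,0],[0,0,-0.015,0,0,0],[0,0,-0.02,0,0,0],[0,0,-0.025,0,0,0],[0,0,-0.025,0,0,0],[0,0,-0.025,0,0,0],[0,0,-0.02,0,0,0],[0.006,-0.0044,-0.01,0,0,0],[0.012,-0.0088,0,0,0,0],[0.018,-0.0132,0,0,0,0],[0.018,-0.0132,0,0,0,0],[0.018,-0.0132,0,0,0,0]]], "fingers": 0}}

```text
t: 20.77
tcp_pos: [0.4714, -0.0323, 0.1828]
ee_rot: [0.0, 0.857, 0.515, 0.0]
wrist_force: [0.2, 0.8, -0.5]
opening: 0.0872
grasp_force: 0.0
```

Emit:
{"method": "play_rows", "body": {"series": [[[0.018,-0.0132,0,0,0,0],[0.018,-0.0132,0,0,0,0],[0.018,-0.0132,0,0,0,0],[0.018,-0.0132,0,0,0,0],[0.018,-0.0132,0,0,0,0],[0.012,-0.0088,0,0,0,0],[0.006,-0.0044,0,0,0,0],[0,0,0,0,0,-7],[0,0,0,0,0,-7],[0,0,0,0,0,-7],[0,0,0,0,0,-7],[0,0,0,0,0,-7]]]}}

```text
t: 21.77
tcp_pos: [0.4526, 0.0988, 0.1826]
ee_rot: [0.0, 0.661, 0.751, -0.0]
wrist_force: [0.0, 0.8, 0.4]
opening: 0.0871
grasp_force: 0.0
```

Emit:
{"method": "play_rows", "body": {"series": [[[0,0,0,0,0,-7],[0,0,0,0,0,-7],[0,0,0,0,0,-7],[0,0,0,0,0,-7],[0,0,0,0,0,-7],[0,0,0,0,0,0],[0,0,0,0,0,0],[0,0,0,0,0,0]]]}}

```text
t: 22.43
tcp_pos: [0.4525, 0.0993, 0.1825]
ee_rot: [0.0, 0.409, 0.913, -0.0]
wrist_force: [-0.6, 0.2, 0.0]
opening: 0.0867
grasp_force: 0.0
```

Run:
```python
from h import *
S=grab("side","side4.npz"); c=np.array([.4528,.1])
for z0,z1,R in ((.01,.058,.034),(.07,.107,.03)): print(z0,band(S,c,z0,z1,R,R+.004))
c=S["pixels"][170:290,220:360]; cv2.imwrite("pics/d.png",cv2.resize(c,None,fx=5,fy=5))
```

```text
0.01 (array([0.4532, 0.0985]), np.int64(252), 0.74)
0.07 (array([0.4524, 0.1011]), np.int64(363), 2.72)
```

View pics/d.png

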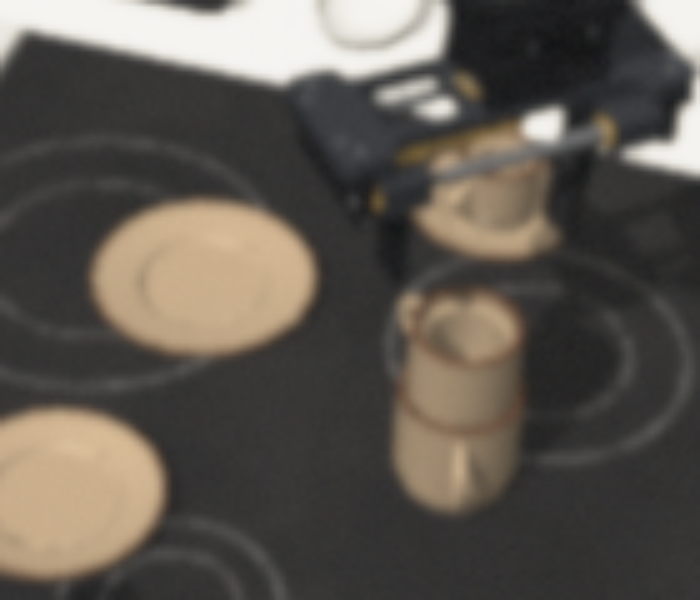

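The small cup stands upright on its saucer at (490,200) in the crop. The remaining two-cup stack is at (460,400), with the medium handle at the far left (410,310) as estimated.

Emit:
{"method": "play_rows", "body": {"series": [[[0.0003,0.0006,0.006,0,0,0],[0,0,0.014,0,0,0],[0,0,0.018,0,0,0],[0,0,0.018,0,0,0],[0,0,0.014,0,0,0],[0,0,0.01,0,0,0],[0,0,0.0065,0,0,0],[0,0,0,0,0,0],[0,0,0,0,0,0],[0,0,0,0,0,0]]]}}

```text
t: 23.32
tcp_pos: [0.4531, 0.1004, 0.0965]
ee_rot: [0.0, 0.407, 0.913, 0.0]
wrist_force: [-0.1, 0.1, 0.6]
opening: 0.0872
grasp_force: 0.0
```

Emit:
{"method": "play_rows", "body": {"series": [[[0,0,0,0,0,0],[0,0,0,0,0,0],[0,0,0,0,0,0],[0,0,0,0,0,0],[0,0,0,0,0,0],[0,0,0,0,0,0]]], "fingers": 0.28}}

```text
t: 23.82
tcp_pos: [0.4527, 0.1003, 0.0959]
ee_rot: [0.0, 0.407, 0.914, 0.0]
wrist_force: [0.6, -0.4, 0.4]
opening: 0.0636
grasp_force: 0.0
```

Emit:
{"method": "play_rows", "body": {"series": [[[0,0,0,0,0,0],[0,0,0,0,0,0],[0,0,0,0,0,0],[0,0,0,0,0,0],[0,0,0,0,0,0],[0,0,0,0,0,0]]], "fingers": 0.6}}

```text
t: 24.32
tcp_pos: [0.4527, 0.1003, 0.0959]
ee_rot: [0.0, 0.407, 0.914, 0.0]
wrist_force: [0.6, 0.1, -0.4]
opening: 0.0597
grasp_force: 30.0
```

Emit:
{"method": "play_rows", "body": {"series": [[[0,0,-0.003,0,0,0],[0,0,-0.004,0,0,0],[0,0,-0.006,0,0,0],[0,0,-0.008,0,0,0],[0,0,-0.01,0,0,0],[0,0,-0.01,0,0,0],[0,0,-0.004,0,0,0],[0,0,0,0,0,0]]]}}

```text
t: 24.98
tcp_pos: [0.4535, 0.1006, 0.1423]
ee_rot: [0.001, 0.407, 0.914, 0.001]
wrist_force: [0.2, 0.5, -1.5]
opening: 0.0597
grasp_force: 30.0
```

Emit:
{"method": "play_rows", "body": {"series": [[[-0.0021,0.0072,0,0,0,0],[-0.0042,0.0143,0,0,0,0],[-0.0062,0.0215,0,0,0,0],[-0.0062,0.0215,0,0,0,0],[-0.0062,0.0215,0,0,0,0],[-0.0062,0.0215,0,0,0,0],[-0.0062,0.0215,0,0,0,0],[-0.0062,0.0215,0,0,0,0],[-0.0062,0.0215,0,0,0,0],[-0.0062,0.0215,0,0,0,0],[-0.0042,0.0143,0,0,0,0],[-0.0021,0.0072,0,0,0,0]]]}}

```text
t: 25.98
tcp_pos: [0.6553, 0.1993, 0.1391]
ee_rot: [-0.0, 0.406, 0.914, -0.001]
wrist_force: [-0.7, 0.1, -1.5]
opening: 0.0593
grasp_force: 30.0
```

Emit:
{"method": "play_rows", "body": {"series": [[[0,0,0,0,0,0],[0,0,0,0,0,0],[0,0,0.008,0,0,0],[0,0,0.015,0,0,0],[0,0,0.016,0,0,0],[0,0,0.01,0,0,0],[0,0,0.006,0,0,0],[0,0,0,0,0,0],[0,0,0,0,0,0],[0,0,0,0,0,0]]]}}

```text
t: 26.82
tcp_pos: [0.6545, 0.1979, 0.0868]
ee_rot: [0.0, 0.407, 0.914, 0.0]
wrist_force: [0.1, -0.6, -2.3]
opening: 0.0596
grasp_force: 30.0
```

Emit:
{"method": "play_rows", "body": {"series": [[[0,0,0.006,0,0,0],[0,0,0.01,0,0,0],[0,0,0.01,0,0,0],[0,0,0.008,0,0,0],[0,0,0.005,0,0,0],[0,0,0.002,0,0,0],[0,0,0.001,0,0,0],[0,0,0,0,0,0],[0,0,0,0,0,0],[0,0,0,0,0,0]]]}}

```text
t: 27.65
tcp_pos: [0.6544, 0.1979, 0.0443]
ee_rot: [0.0, 0.407, 0.914, 0.0]
wrist_force: [-0.4, 0.1, -1.2]
opening: 0.0598
grasp_force: 30.0
```

Emit:
{"method": "play_rows", "body": {"series": [[[0,0,0.001,0,0,0],[0,0,0.001,0,0,0],[0,0,0,0,0,0],[0,0,0,0,0,0]]]}}

```text
t: 27.98
tcp_pos: [0.6544, 0.198, 0.043]
ee_rot: [0.0, 0.407, 0.914, 0.0]
wrist_force: [-2.5, -0.1, 5.7]
opening: 0.0596
grasp_force: 30.0
```

Emit:
{"method": "play_rows", "body": {"series": [[[0,0,-0.0002,0,0,0],[0,0,0,0,0,0],[0,0,0,0,0,0],[0,0,0,0,0,0],[0,0,0,0,0,0],[0,0,0,0,0,0],[0,0,0,0,0,0]]], "fingers": 0.03}}

```text
t: 28.57
tcp_pos: [0.654, 0.1978, 0.042]
ee_rot: [0.0, 0.407, 0.914, -0.0]
wrist_force: [-0.7, 0.4, -0.3]
opening: 0.084
grasp_force: 0.0
```

Emit:
{"method": "play_rows", "body": {"series": [[[0,0,-0.005,0,0,0],[0,0,-0.015,0,0,0],[0,0,-0.02,0,0,0],[0,0,-0.025,0,0,0],[0,0,-0.025,0,0,0],[0,0,-0.015,0,0,0],[0,0,-0.005,0,0,0],[0.0021,-0.0072,0,0,0,0],[0.0042,-0.0143,0,0,0,0],[0.0062,-0.0215,0,0,0,0],[0.0062,-0.0215,0,0,0,0],[0.0062,-0.0215,0,0,0,0]]], "fingers": 0}}

```text
t: 29.57
tcp_pos: [0.5713, 0.158, 0.1505]
ee_rot: [-0.001, 0.407, 0.914, -0.001]
wrist_force: [0.2, -0.2, 1.0]
opening: 0.0869
grasp_force: 0.0
```

Emit:
{"method": "play_rows", "body": {"series": [[[0.0062,-0.0215,0,0,0,0],[0.0062,-0.0215,0,0,0,0],[0.0062,-0.0215,0,0,0,0],[0.0062,-0.0215,0,0,0,0],[0.0062,-0.0215,0,0,0,0],[0.0042,-0.0143,0,0,0,0],[0.0021,-0.0072,0,0,0,0],[0,0,0,0,0,0],[0,0,0,0,0,0],[0,0,0,0,0,0]]]}}

```text
t: 30.4
tcp_pos: [0.4532, 0.1007, 0.152]
ee_rot: [0.0, 0.406, 0.914, 0.0]
wrist_force: [-0.6, 0.2, -0.8]
opening: 0.0869
grasp_force: 0.0
```

Run:
```python
from h import *
S=grab("side","side5.npz"); c=np.array([.4528,.1])
for z0,z1,R in ((.01,.058,.034),): print(z0,band(S,c,z0,z1,R,R+.004))
c=S["pixels"][170:290,200:340]; cv2.imwrite("pics/e.png",cv2.resize(c,None,fx=5,fy=5))
```

```text
0.01 (array([0.4521, 0.1017]), np.int64(435), 3.81)
```

View pics/e.png

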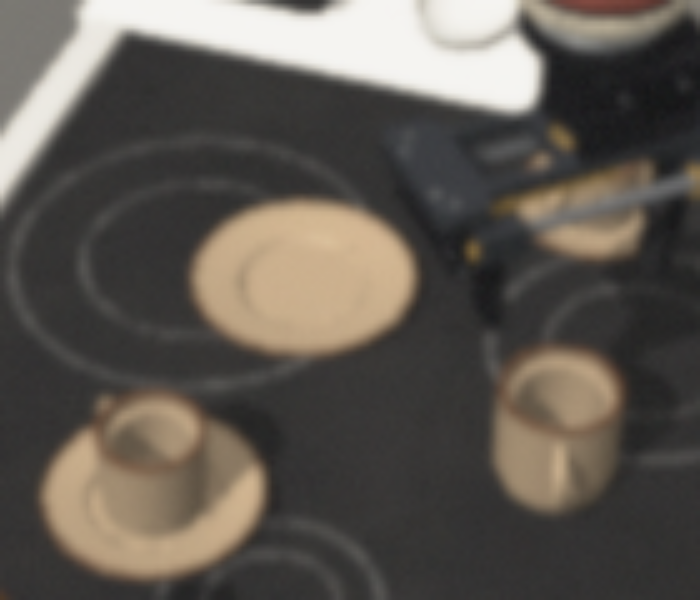

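The medium cup stands in its saucer at (150,480) in the crop. The large cup is alone at (555,430) with its handle towards the camera.

Emit:
{"method": "play_rows", "body": {"series": [[[-0.0002,-0.0006,0.006,0,0,0],[0,0,0.014,0,0,0],[0,0,0.02,0,0,0],[0,0,0.02,0,0,0],[0,0,0.018,0,0,0],[0,0,0.014,0,0,0],[0,0,0.009,0,0,0],[0,0,0.005,0,0,0],[0,0,0,0,0,0],[0,0,0,0,0,0],[0,0,0,0,0,0]]]}}

```text
t: 31.37
tcp_pos: [0.453, 0.0999, 0.0467]
ee_rot: [0.0, 0.407, 0.914, 0.0]
wrist_force: [0.2, -0.7, 0.6]
opening: 0.0869
grasp_force: 0.0
```

Emit:
{"method": "play_rows", "body": {"series": [[[0,0,0,0,0,0],[0,0,0,0,0,0],[0,0,0,0,0,0],[0,0,0,0,0,0]]], "fingers": 0.18}}

```text
t: 31.7
tcp_pos: [0.4525, 0.0998, 0.0463]
ee_rot: [0.0, 0.407, 0.914, 0.0]
wrist_force: [-0.2, -0.3, -0.2]
opening: 0.0728
grasp_force: 0.0
```

Emit:
{"method": "play_rows", "body": {"series": [[[0,0,0,0,0,0],[0,0,0,0,0,0],[0,0,0,0,0,0],[0,0,0,0,0,0],[0,0,0,0,0,0],[0,0,0,0,0,0]]], "fingers": 0.5}}

```text
t: 32.2
tcp_pos: [0.4525, 0.0998, 0.0462]
ee_rot: [0.0, 0.407, 0.914, 0.0]
wrist_force: [-0.5, 1.0, 3.9]
opening: 0.0672
grasp_force: 30.0
```

Emit:
{"method": "play_rows", "body": {"series": [[[0,0,-0.003,0,0,0],[0,0,-0.004,0,0,0],[0,0,-0.006,0,0,0],[0,0,-0.008,0,0,0],[0,0,-0.01,0,0,0],[0,0,-0.01,0,0,0],[0,0,-0.004,0,0,0],[0,0,0,0,0,0]]]}}

```text
t: 32.87
tcp_pos: [0.4532, 0.1002, 0.0925]
ee_rot: [0.001, 0.407, 0.914, 0.001]
wrist_force: [-0.1, -0.3, -2.5]
opening: 0.0675
grasp_force: 30.0
```

Emit:
{"method": "play_rows", "body": {"series": [[[-0.0064,0.0025,0,0,0,0],[-0.0128,0.0049,0,0,0,0],[-0.0192,0.0074,0,0,0,0],[-0.0192,0.0074,0,0,0,0],[-0.0192,0.0074,0,0,0,0],[-0.0192,0.0074,0,0,0,0],[-0.0192,0.0074,0,0,0,0],[-0.0192,0.0074,0,0,0,0],[-0.0192,0.0074,0,0,0,0],[-0.0192,0.0074,0,0,0,0],[-0.0128,0.0049,0,0,0,0],[-0.0064,0.0025,0,0,0,0]]]}}

```text
t: 33.87
tcp_pos: [0.6371, 0.0048, 0.09]
ee_rot: [0.0, 0.407, 0.913, -0.001]
wrist_force: [-0.2, -0.3, -3.2]
opening: 0.0672
grasp_force: 30.0
```

Emit:
{"method": "play_rows", "body": {"series": [[[0,0,0,0,0,0],[0,0,0,0,0,0],[0,0,0.005,0,0,0],[0,0,0.005,0,0,0],[0,0,0,0,0,0],[0,0,0,0,0,0],[0,0,0,0,0,0]]]}}

```text
t: 34.45
tcp_pos: [0.6356, 0.0069, 0.0811]
ee_rot: [-0.0, 0.406, 0.914, 0.0]
wrist_force: [-0.7, -0.0, -1.7]
opening: 0.0677
grasp_force: 30.0
```

Emit:
{"method": "play_rows", "body": {"series": [[[-0.0004,0,0.006,0,0,0],[0,0,0.008,0,0,0],[0,0,0.007,0,0,0],[0,0,0.005,0,0,0],[0,0,0.0015,0,0,0],[0,0,0.001,0,0,0],[0,0,0,0,0,0],[0,0,0,0,0,0],[0,0,0,0,0,0]]]}}

```text
t: 35.2
tcp_pos: [0.6363, 0.0062, 0.0529]
ee_rot: [0.0, 0.407, 0.914, 0.0]
wrist_force: [-0.0, -0.3, -2.0]
opening: 0.0675
grasp_force: 30.0
```

Emit:
{"method": "play_rows", "body": {"series": [[[0,0,0.001,0,0,0],[0,0,0.0008,0,0,0],[0,0,0,0,0,0],[0,0,0,0,0,0]]]}}

```text
t: 35.53
tcp_pos: [0.6363, 0.0063, 0.0513]
ee_rot: [0.0, 0.407, 0.914, 0.0]
wrist_force: [-1.2, 0.3, 3.5]
opening: 0.0677
grasp_force: 30.0
```

Emit:
{"method": "play_rows", "body": {"series": [[[0,0,0,0,0,0],[0,0,0,0,0,0],[0,0,0,0,0,0],[0,0,0,0,0,0],[0,0,0,0,0,0],[0,0,0,0,0,0],[0,0,0,0,0,0]]], "fingers": 0}}

```text
t: 36.12
tcp_pos: [0.6361, 0.0063, 0.0507]
ee_rot: [-0.0, 0.407, 0.914, -0.0]
wrist_force: [-1.0, 0.5, -0.3]
opening: 0.0868
grasp_force: 0.0
```

Emit:
{"method": "play_rows", "body": {"series": [[[0,0,-0.005,0,0,0],[0,0,-0.015,0,0,0],[0,0,-0.02,0,0,0],[0,0,-0.025,0,0,0],[0,0,-0.025,0,0,0],[0,0,-0.025,0,0,0],[0,0,-0.025,0,0,0],[0,0,-0.025,0,0,0],[0,0,-0.02,0,0,0],[0,0,-0.01,0,0,0],[0.01,0.002,0,0,0,0],[0.02,0.004,0,0,0,0]]]}}

```text
t: 37.12
tcp_pos: [0.6205, 0.0306, 0.2455]
ee_rot: [0.001, 0.408, 0.913, -0.0]
wrist_force: [-0.5, 1.1, -0.3]
opening: 0.0872
grasp_force: 0.0
```

Emit:
{"method": "play_rows", "body": {"series": [[[0.025,0.0046,0,0,0,0],[0.025,0.0046,0,0,0,0],[0.025,0.0046,0,0,0,0],[0.025,0.0046,0,0,0,0],[0.025,0.0046,0,0,0,0],[0.025,0.0046,0,0,0,0],[0.025,0.0046,0,0,0,0],[0.025,0.0046,0,0,0,0],[0.025,0.0046,0,0,0,0],[0.025,0.0046,0,0,0,0],[0.025,0.0046,0,0,0,0],[0.025,0.0046,0,0,0,0]]]}}

```text
t: 38.12
tcp_pos: [0.4586, 0.2936, 0.2442]
ee_rot: [-0.0, 0.406, 0.914, -0.001]
wrist_force: [0.7, -0.0, 0.0]
opening: 0.0872
grasp_force: 0.0
```

Emit:
{"method": "play_rows", "body": {"series": [[[0.025,0.0046,0,0,0,0],[0.025,0.0046,0,0,0,0],[0.025,0.0046,0,0,0,0],[0.025,0.0046,0,0,0,0],[0.025,0.0046,0,0,0,0],[0.025,0.0046,0,0,0,0],[0.025,0.0046,0,0,0,0],[0.025,0.0046,0,0,0,0],[0.025,0.0046,0,0,0,0],[0.02,0.004,0,0,0,0],[0.01,0.002,0,0,0,0],[0,0,0,0,0,0]]]}}

```text
t: 39.12
tcp_pos: [0.3223, 0.5153, 0.244]
ee_rot: [-0.0, 0.405, 0.914, -0.001]
wrist_force: [0.3, 0.0, -0.5]
opening: 0.0873
grasp_force: 0.0
```

Run:
```python
from h import *
T=grab("top","top6.npz");S=grab("side","side6.npz")
a=cv2.resize(T["pixels"][150:310,120:380],(800,492),interpolation=cv2.INTER_CUBIC); cv2.imwrite("pics/f.png",a)
for d in (S,T):
    P=cloud(d).reshape(-1,3)
    for n,c,D,H,R in (("L",(.6363,.0063),.136,.066,.034),("M",(.6543,.1978),.122,.056,.03),("S",(.485,-.1213),.108,.047,.026),("T",(.4555,.3444),.094,.04,.0225)):
        k=(np.hypot(*(P[:,:2]-c).T)<D/2+.012)&(P[:,2]>.0065)&(P[:,2]<.016); h_=cv2.convexHull(P[k][:,:2].astype(np.float32)).reshape(-1,2)
        f=least_squares(lambda q:np.hypot(*(h_-q[:2]).T)-q[2],[*c,D/2],loss="soft_l1",f_scale=.001).x
        k=(np.hypot(*(P[:,:2]-c).T)<R+.005)&(P[:,2]>H)&(P[:,2]<H+.012); Q=P[k]
        g=least_squares(lambda q:np.hypot(*(Q[:,:2]-q).T)-R+.002,c,loss="soft_l1",f_scale=.001).x if k.sum()>5 else None
        print(n,np.round(f,4),"rim",k.sum(),np.round(g,4),np.round(np.percentile(Q[:,2],[50,98]),4))
```

```text
L [0.6361 0.0063 0.0684] rim 125 [0.6357 0.0071] [0.0705 0.0748]
M [0.6552 0.1967 0.0609] rim 125 [0.6539 0.198 ] [0.0606 0.0644]Traceback (most recent call last):
  File "<stdin>", line 11, in <module>
    return _wrapfunc(a, 'round', decimals=decimals, out=out)
    return _wrapit(obj, method, *args, **kwds)
    result = getattr(arr, method)(*args, **kwds)
TypeError: unsupported operand type(s) for *: 'NoneType' and 'float'
```

View pics/f.png

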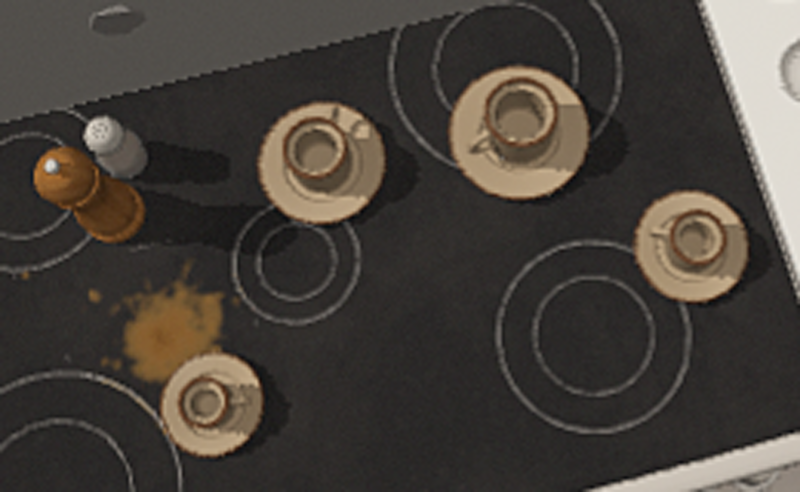

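All four cups are upright in their own saucers at (322,150), (520,113), (697,237) and (205,403) in the crop, and the mill hasn't moved. One quick check of the centring numbers from the top view.

Run:
```python
from h import *
d=dict(np.load("top6.npz")); P=cloud(d).reshape(-1,3)
for n,c,D,H,R in (("L",(.6363,.0063),.136,.066,.034),("M",(.6543,.1978),.122,.056,.03),("S",(.485,-.1213),.108,.047,.026),("T",(.4555,.3444),.094,.04,.0225)):
    k=(np.hypot(*(P[:,:2]-c).T)<D/2+.012)&(P[:,2]>.0065)&(P[:,2]<.016); h_=cv2.convexHull(P[k][:,:2].astype(np.float32)).reshape(-1,2)
    f=least_squares(lambda q:np.hypot(*(h_-q[:2]).T)-q[2],[*c,D/2],loss="soft_l1",f_scale=.001).x
    Q=P[(np.hypot(*(P[:,:2]-c).T)<R+.005)&(P[:,2]>H)&(P[:,2]<H+.012)]
    g=least_squares(lambda q:np.hypot(*(Q[:,:2]-q).T)-R+.002,c,loss="soft_l1",f_scale=.001).x
    print(n,np.round(f,4),np.round(g,4),np.round((g-f[:2])*1e3,1),np.round(np.percentile(Q[:,2],[50,98]),4))
print(cloud(d)[195,419])
```

```text
L [0.6358 0.0064 0.0677] [0.635  0.0068] [-0.8  0.3] [0.0707 0.0747]
M [0.6541 0.1981 0.0609] [0.6531 0.1983] [-1.   0.2] [0.0605 0.0649]
S [ 0.4847 -0.1208  0.0539] [ 0.4836 -0.12  ] [-1.   0.9] [0.0511 0.0547]
T [0.4555 0.3451 0.047 ] [0.4534 0.3449] [-2.1 -0.1] [0.0447 0.0487]
[ 0.51104396 -0.33093973  0.09414336]
```

```bash
python3 -c "
from cell import arm
print(arm.hand_in())"
```

```text
the job is handed in; nothing more can be done
None
```

The job is handed in: all four cups stand upright on their own saucers, within about 1–2 mm of centre by the last camera measurement. They were set down at light contact, the canister and pepper mill weren't touched, and it took about 39 s.

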